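# Ready the slide stainer's drive for a new belt

### The arm

A 6-joint arm with a two-finger parallel gripper is mounted at the origin on the work surface. World frame = base frame: x ahead of the robot, y to its left, z up, the work surface at z = 0. Lengths are in m, angles in rad, forces in N, time in s.
With the tool pointing down it reaches from about 0.3 to 0.775 m from the base axis. Payload 14.6 kg.
Tool frame: the origin (TCP) lies on the centre line of the jaws, within the pads' length; the fingertips stand 11 mm ahead of it and the grasp point (between the pads) lies 8 mm behind it; y points along the fingers, x is the direction in which the jaws open and shut, and the axes are right-handed (so a half turn about y gives the same grasp; the last joint's range is limited). The gripper opens to 94 mm and grips with 3 to 60 N. Pads are 16 mm wide; open, the fingers measure 119 mm over their backs; the gripper's body (75 mm by 177 mm) begins 78 mm behind the grasp point.
Start: joints at [1.132, 0.3, 1.521, -0, 1.321, -0.067], TCP at [0.2, 0.512, 0.183] pointing down, gripper open.
Joint ranges: [-3.03, 3.03], [-0.79, 2.21], [0.23, 2.52], [-1.04, 4.18], [0, 3.07], [-2.55, 2.55]. Speed limits (rad/s): [2.22, 2.22, 2.57, 3.14, 3.14, 3.14].

### API

Orientations are given as [roll, pitch, yaw] about the fixed x, y, z axes, in that order (R = Rz(yaw) Ry(pitch) Rx(roll)).
In Python, from station import ctrl, imaging gives the robot as it stands. The module is installed in compiled form; this text tells all that it offers.
- The arm moves only by the tool apply_moves, never from a script. Its argument "deltas" is a list of rows, each an object with "dp": the shift along the tool's x, y, z in m, a list of three; "roll": the turn about the tool's y in rad; "grip": the closure, from -1 (fully open) to 1 (shut). In form: [{"dp": [tx, ty, tz], "roll": roll, "grip": grip}, ...]. A call has 1 to 10 rows; each row shifts and turns the commanded pose from where the row before left it, along the tool's axes as they then stand; what a row does not reach is not made up. A row lasts 1/8 s, in which the tool goes at most 62.5 mm and 10.7 degrees, less where a joint would pass 70% of its speed; a pose out of reach is approached as far as the arm can. A call with a gripper value outside its range is refused whole. The fingers move at their own pace and stop on an object; "newtons" is the grip in N (left out, the last holds). Time passes only in rows, so rows that do not move let the fingers close. It gives the time, the measured TCP pose, the force and the opening at its end, in the units of the state.
- ctrl.get_obs(): the state, without advancing time (a new reading comes with each control period).
- imaging.camera(name): name is "side" or "top"; returns the picture (400x640x3 uint8, blue, green, red); there is no depth.
- imaging.camera_info(name): a dict with "K" (3x3 intrinsics, pixels), "world_from_camera" (4x4, takes a point from camera to world coordinates). Camera axes: x right, y down, z forward; pixel columns grow to the right and rows downward; lengths in m; the calibration is good to about 2 mm. A picture is of the moment at which its call begins. camera_info takes no time and is no camera call.
- ctrl.hand_in(): hands the job in, once; it reports no verdict.
The state is a dict: "time_s": time; "qpos": joint angles; "joint_vel": joint speeds; "tau": joint torques, N m; "ee_pos": TCP position; "eef_rot": TCP orientation; "force": force on the tool from outside, world axes, zero at the start; "moment": the same for the moment, N m; "grip_width": finger opening in m.
Only numpy, scipy, OpenCV 4.12 (cv2) and the standard library are available. Lean on these libraries where they do the work, as an engineer would, in place of code of your own. Each camera call takes 0.05 s, during which the arm holds its last target. There are 200 camera calls.

### The job

Get the slide stainer's open belt drive ready for a new belt: first lift the white guard off the two pulleys, hang it astride the horizontal rail between its posts, and let go of it there. Then push the post of the sprung tensioner arm with the gripper's fingers, away from the pulleys, until the arm has gone clearly past its ratchet click but is not yet against its end stop, and finish while still holding it there: the arm springs back if it is let go, so do not release it. Leave the bottle, the jar and the slide box where they are.

Things in the scene. Friction and masses are not known exactly. Their poses are not given: they have to be found in the camera images.
- drive_unit: Low open drive unit, fixed: aluminium deck 240 (x) by 270 (y) mm, top 30 mm above the bench. Origin: centre of its underside, z up. It stands left or right of the midline. Two pulleys (28 mm diameter, 30 mm tall) stand on the deck at x = -80, y = -28 and +28 mm, under the guard. A small motor lies at the +x, -y corner. The arm's end-stop pin, 34 mm tall, stands at about x = 80, y = -40 mm.
- guard_center (a point): Centre (half-way up) of the loose guard, an inverted U channel of white sheet, about 140 g: 44 mm wide (its x), 100 mm long (its y), 63 mm tall (z up), wall 3 mm, inside width 38 mm, open below and at the ends. Underside of its top plate 28.5 mm above this point, lower edges 31.5 mm below. It starts on the deck astride the pulleys, its length along the deck's y.
- guard: The same loose guard; origin at the centre of its underside (31.5 mm below guard_center), same axes.
- rail_mid (a point): Middle of the axis of the fixed horizontal steel rail: bar 12 mm in diameter, 250 mm long along this point's y (z up), axis about 150 mm above the bench, a post at each end. Hung on it, the guard's centre is about 22 mm below this point.
- rail: The same rail; origin on the bench below its middle, same axes.
- tensioner (a joint): Angle of the tensioner arm, rad: 0 at rest, growing as it is pushed away from the pulleys (clockwise from above). Its tip meets the pawl at about 0.32 and has clicked past from 0.48 on; end stop at 0.85. A spring always drives it back to 0 (2 N at the post at rest, 6 N at 0.6, up to about 8 N while passing the click); the pawl does not lock it.
- tensioner_pivot (a point): The arm's vertical pivot axis at deck height, fixed on the drive unit at its x = 7, y = -90 mm. The arm points along the unit's +y at joint 0. Beyond the arm's tip a sprung brass pawl slider lies on the deck (it and its guides up to 20 mm tall).
- tensioner_post (a point): On the axis of the arm's upright steel push post, 92 mm above the bench, 22 mm below the post's top. Post 16 mm in diameter, bare for its upper 44 mm; below that a grey idler roller, 28 mm diameter, 20 mm tall. It moves on a 120 mm circle about the pivot: at joint value q it is at x = 7 + 120 sin q, y = -90 + 120 cos q (mm, drive unit's frame).
- bottle: Bystander: amber bottle, 60 mm diameter, 150 mm tall, standing on the bench; origin at the centre of its underside.
- jar: Bystander: open glass jar, 60 mm diameter, 90 mm tall; origin at the centre of its underside.
- slide_box: Bystander: closed flat slide box, 92 by 122 by 36 mm, origin at the centre of its underside.
Things that resemble listed ones, but are neither listed nor needed, are in the scene too. Of the things that look like the guard, the largest one is meant.

How it is judged:
By the outcome, as a careful person would: the job done as asked, in the order asked, and still so for the second after the job is handed in, while the arm keeps its last pose, push and grip.
It also fails if it takes over 54 s, if anything falls off the work surface, if the arm or the gripper's body presses on something with over 40 N, if the wrist force passes 120 N, or if a joint passes its speed limit or range.

## Working session

There is one attempt and no reset: what is moved stays moved. The work goes in short steps, Python scripts to look and compute and a tool call to move; the robot and the scene stay as the last step left them, time stands still between calls to the robot, and variables do not carry over. Pictures are saved under pics/ and viewed, about 8 in all and at most 12, crops included, and the job is handed in when it is done.

Besides the shell and the picture viewer there is one more tool, called after "Emit:" by a JSON object that holds its "method" and its "body". apply_moves: Moves the arm, as the interface text tells. Its arguments: {"type":"object","properties":{"deltas":{"type":"array"},"newtons":{"type":"number"}},"required":["deltas"]}

```bash
mkdir -p pics; cat > h.py <<'E'
import numpy as np, cv2
from station import ctrl, imaging
def info(n):
    i=imaging.camera_info(n); return np.array(i["K"]),np.array(i["world_from_camera"])
def ray(n,u,v):
    K,T=info(n); d=T[:3,:3]@np.linalg.solve(K,[u,v,1.]); return T[:3,3],d
def onz(n,u,v,z):
    o,d=ray(n,u,v); return o+d*(z-o[2])/d[2]
def proj(n,p):
    K,T=info(n); c=np.linalg.inv(T)@np.append(p,1); q=K@c[:3]; return q[:2]/q[2]
def tri(a,b):
    o1,d1=ray("top",*a); o2,d2=ray("side",*b)
    s=np.linalg.lstsq(np.c_[d1,-d2],o2-o1,rcond=None)[0]
    p,q=o1+d1*s[0],o2+d2*s[1]; return (p+q)/2,np.linalg.norm(p-q)
E
python3 - <<'E'
from h import *
for n in("top","side"):
    im=imaging.camera(n); cv2.imwrite(f"pics/{n}0.png",im)
    print(n,info(n)[1].round(3).tolist(),info(n)[0].round(1).tolist())
o=ctrl.get_obs(); print({k:np.round(v,3).tolist() for k,v in o.items()})
E
```

```text
top [[-0.014, -0.989, 0.149, 0.381], [-1.0, 0.015, 0.011, 0.084], [-0.013, -0.148, -0.989, 1.177], [0.0, 0.0, 0.0, 1.0]] [[415.6, 0.0, 320.0], [0.0, 415.6, 200.1], [0.0, 0.0, 1.0]]
side [[0.953, -0.186, 0.238, 0.224], [-0.301, -0.526, 0.796, -0.911], [-0.023, -0.83, -0.557, 0.834], [0.0, 0.0, 0.0, 1.0]] [[476.2, 0.0, 316.4], [0.0, 476.2, 202.1], [0.0, 0.0, 1.0]]
{'time_s': 0.1, 'qpos': [1.132, 0.3, 1.521, 0.0, 1.321, -0.067], 'joint_vel': [-0.002, -0.003, -0.002, 0.002, 0.0, 0.0], 'tau': [-0.0, -53.265, -35.328, 0.071, 0.023, -0.0], 'ee_pos': [0.2, 0.512, 0.183], 'eef_rot': [-1.571, 0.001, 1.199], 'force': [-0.909, -0.587, 0.091], 'moment': [0.001, 0.012, 0.061], 'grip_width': 0.094}
```

View pics/top0.png

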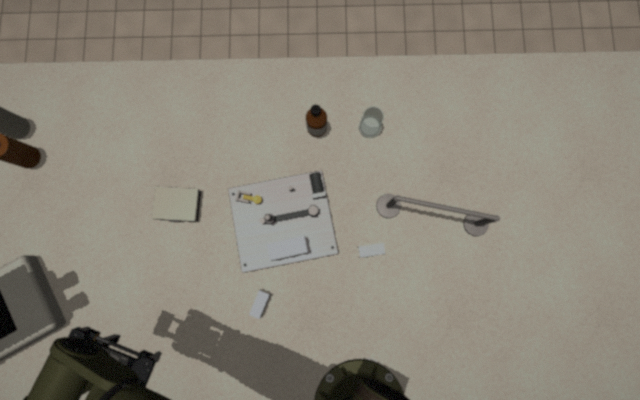

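View pics/side0.png

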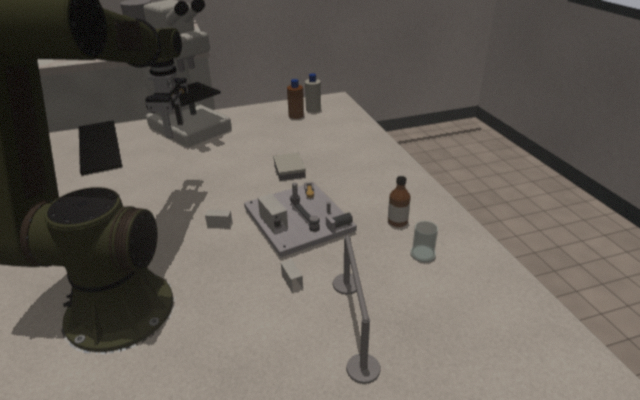

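The top view shows the deck with corners at about (229,188), (323,172), (338,252), (242,271). The things that could be taken for the guard are three white channels, at top px (291,248), (260,303) and (371,250). The one at (291,248) is the largest and stands on the deck astride the pulleys, so I choose it. The rail runs from (388,200) to (497,218), the post is near (268,218), and the pivot is near (314,211). Next is a close crop to check.

```bash
python3 - <<'E'
from h import *
t=cv2.imread("pics/top0.png"); s=cv2.imread("pics/side0.png")
a=cv2.resize(t[160:285,220:350],None,fx=4.4,fy=4.4,interpolation=cv2.INTER_CUBIC)
a=cv2.convertScaleAbs(a,alpha=1.2)
cv2.imwrite("pics/c1.png",a)
b=cv2.resize(s[170:385,235:400],None,fx=2.75,fy=2.75,interpolation=cv2.INTER_CUBIC); b=cv2.resize(s[170:260,235:365],None,fx=6,fy=6,interpolation=cv2.INTER_CUBIC); cv2.imwrite("pics/c2.png",b)
# deck
for uv in[(229,188),(323,172),(338,252),(242,271)]: print("deck",onz("top",*uv,.03).round(4))
for uv in[(388,200),(497,218)]: print("rail",onz("top",*uv,.15).round(4))
g=cv2.cvtColor(t,cv2.COLOR_BGR2HSV)
for y in range(230,268,2): print(y,t[y,266:318:2].mean(2).astype(int))
E
```

```text
deck [0.592 0.352 0.03 ]
deck [0.6336 0.087  0.03  ]
deck [0.4091 0.0492 0.03  ]
deck [0.3613 0.312  0.03  ]
rail [ 0.5332 -0.0744  0.15  ]
rail [ 0.4841 -0.3412  0.15  ]Traceback (most recent call last):
  File "<stdin>", line 11, in <module>
    rcount = _count_reduce_items(arr, axis, keepdims=keepdims, where=where)
    items *= arr.shape[mu.normalize_axis_index(ax, arr.ndim)]
                       ~~~~~~~~~~~~~~~~~~~~~~~^^^^^^^^^^^^^^
numpy.exceptions.AxisError: axis 2 is out of bounds for array of dimension 2
```

View pics/c1.png

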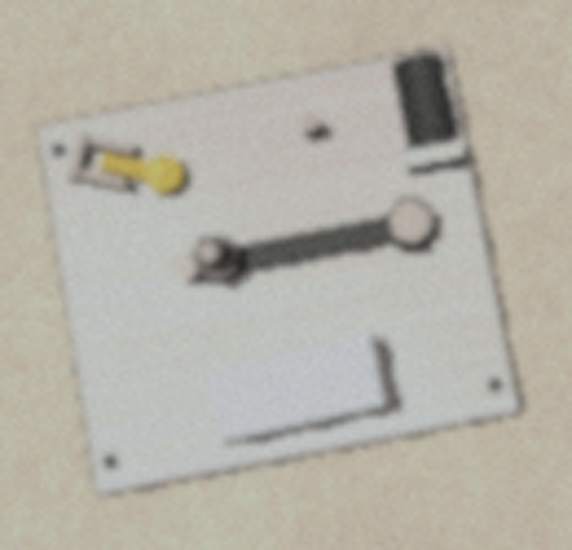

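View pics/c2.png

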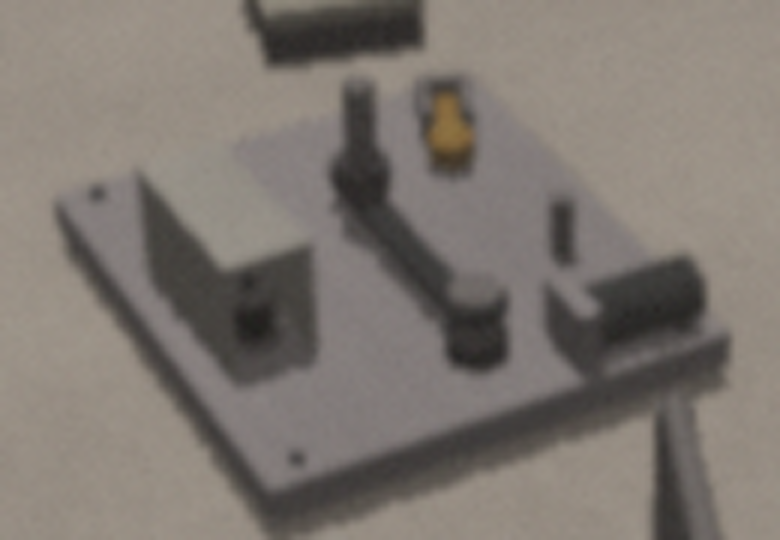

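The crop confirms it: the guard sits on the deck with a pulley visible in its end, top plate corners at crop (208,372), (375,335), (390,405), (228,440). The post top is at (208,250), the pivot cap at (412,220), and the stop pin near (318,128). Now I'll fit the deck frame, check the guard and post against it, and look at the rail.

```bash
cat >> h.py <<'E'
E
python3 - <<'E'
from h import *
f=lambda u,v:(220+u/4.4-.4,160+v/4.4-.4)
c=np.array([onz("top",*f(*p),.03) for p in[(40,125),(446,48),(520,412),(98,490)]])
print(c.round(4).tolist()); C=c.mean(0)
# +x edge: c0(+x,+y) c1(+x,-y) c2(-x,-y) c3(-x,+y)
L=np.array([[120,135],[120,-135],[-120,-135],[-120,135]])/1e3
P=(c-C)[:,:2]; yaw=np.arctan2((L[:,0]*P[:,1]-L[:,1]*P[:,0]).sum(),(L*P).sum()); print("C",C,"yaw",yaw)
R=np.array([[np.cos(yaw),-np.sin(yaw)],[np.sin(yaw),np.cos(yaw)]])
print("fit res mm",((R@L.T).T-P).round(4).tolist())
inv=lambda p:(R.T@(p[:2]-C[:2])*1e3).round(1)
print("post",inv(onz("top",*f(210,250),.114)),"stop",inv(onz("top",*f(316,126),.064)),"guard corners",[inv(onz("top",*f(*p),.093)).tolist() for p in[(208,372),(378,337),(390,405),(228,440)]])
t=cv2.imread("pics/top0.png")
# guard top: bluish mask
b=t.astype(int); d=b[...,0]-b[...,2]
m=((d>d[175:270,245:330].mean()+4)).astype(np.uint8)
n,l,st,ce=cv2.connectedComponentsWithStats(cv2.morphologyEx(m,cv2.MORPH_OPEN,np.ones((3,3))))
for i in range(1,n):
    if 200<st[i][4]<3000 : 
        r=cv2.minAreaRect(np.argwhere(l==i)[:,::-1].astype(np.float32)); print(st[i],ce[i],r); print(inv(onz("top",*ce[i],.093)))
s=cv2.imread("pics/side0.png")
A=cv2.resize(t[185:245,365:510],None,fx=5,fy=5,interpolation=cv2.INTER_CUBIC)
B=cv2.resize(s[225:385,325:390],None,fx=4.5,fy=1.75,interpolation=cv2.INTER_CUBIC)
o=np.zeros((590,725,3),np.uint8);o[:300]=A;o[305:585,:B.shape[1]]=B
cv2.imwrite("pics/rail.png",o)
E
```

```text
[[0.592, 0.3529, 0.03], [0.638, 0.0927, 0.03], [0.4058, 0.0499, 0.03], [0.3614, 0.3124, 0.03]]
C [0.49928755 0.20194719 0.03      ] yaw 0.1741993395488745
fit res mm [[0.0021, 0.0028], [0.0029, -0.0029], [-0.0013, -0.0017], [-0.0037, 0.0017]]
post [ 6.5 29.3] stop [ 76.9 -42.4] guard corners [[-62.0, 45.1], [-60.5, -57.4], [-101.2, -57.1], [-103.4, 40.2]]
[236 222  53  15 424] [257.05896226 229.02122642] ((262.05291748046875, 227.688232421875), (13.191798210144043, 52.153621673583984), 85.60128784179688)
[-18.3  63.7]
[ 240  233   82   38 1610] [278.00186335 252.20621118] ((279.5744323730469, 250.61293029785156), (26.298564910888672, 80.60371398925781), 78.40782928466797)
[-87.9  20.2]
[360 244  24  13 219] [371.29223744 249.9543379 ] ((371.3108215332031, 249.86485290527344), (9.370742797851562, 24.00225257873535), 80.53767395019531)
[-127.4 -218.3]
[250 291  19  27 290] [259.12068966 304.19310345] ((259.18963623046875, 304.27587890625), (11.327415466308594, 25.997346878051758), 21.801406860351562)
[-208.4   90.1]
```

View pics/rail.png

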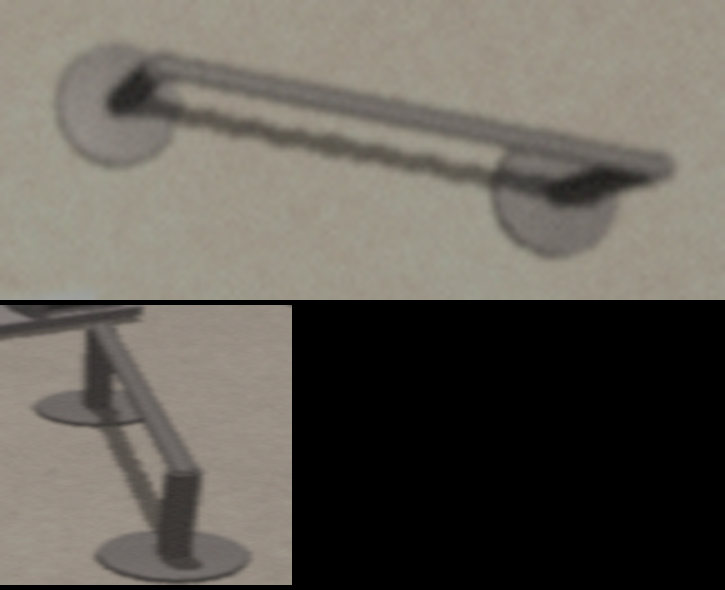

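The rail bar's ends are at top px about (394.6,198) and (498,218). The fitted deck puts the post at (6.5,29.3) against the given (7,30), and the stop pin at (77,-42) against (80,-40), so the frame holds. Next is the rail pose and a move planner.

```bash
cat >> h.py <<'E'
C=np.array([.4993,.2019]); YAW=.174
def dk(x,y,yaw=YAW):
    c,s=np.cos(yaw),np.sin(yaw); return C+np.array([c*x-s*y,s*x+c*y])/1e3
def plan(pos,yaw,n,steps=None):
    """rows from the measured pose to (pos,yaw) in n equal world steps"""
    o=ctrl.get_obs(); p=np.array(o["ee_pos"]); w=o["eef_rot"][2]
    dw=(yaw-w+np.pi)%(2*np.pi)-np.pi; d=(np.array(pos)-p)/n
    print("at",p.round(4),round(w,4),"w",round(o["grip_width"],4),"F",np.round(o["force"],1),"-> |d|/row",np.linalg.norm(d).round(4),"dw",round(dw/n,4))
    for i in range(n):
        y=w+dw*i/n
        t=[d[0]*np.cos(y)+d[1]*np.sin(y),-d[2],-d[0]*np.sin(y)+d[1]*np.cos(y)]
        print('{"dp":[%.3f,%.3f,%.3f],"roll":%.3f},'%(*t,-dw/n))
E
python3 - <<'E'
from h import *
f=lambda u,v:(365+u/5-.4,185+v/5-.4)
g=lambda u,v:(325+u/4.5-.4,225+(v-305)/1.75-.4)
for a,b in[((152,64),(100,330)),((665,165),(182,470))]:
    print("tri",tri(f(*a),g(*b)), "plane",onz("top",*f(*a),.15).round(4), "side plane",onz("side",*g(*b),.15).round(4))
A=onz("top",*f(116,105),.004);B=onz("top",*f(555,200),.004)
print("discs",A,B,(A+B)/2,np.linalg.norm(A-B),"yaw",np.arctan2(-(A-B)[0],(A-B)[1]))
A=onz("side",*g(90,407),.004);B=onz("side",*g(173,556),.004)
print("discs side",A,B,(A+B)/2,np.linalg.norm(A-B),"yaw",np.arctan2(-(A-B)[0],(A-B)[1]))
print("guard",dk(-82,-5))
plan([*dk(-82,-5),.18],YAW,9)
E
```

```text
tri (array([ 0.54088927, -0.09346976,  0.14221716]), np.float64(0.0004794040011683921)) plane [ 0.5395 -0.0921  0.15  ] side plane [ 0.5376 -0.1027  0.15  ]
tri (array([ 0.48452695, -0.34212659,  0.15136248]), np.float64(0.0007258211905456051)) plane [ 0.485  -0.3428  0.15  ] side plane [ 0.4847 -0.341   0.15  ]
discs [ 0.53869625 -0.09568838  0.004     ] [ 0.48092981 -0.34031039  0.004     ] [ 0.50981303 -0.21799939  0.004     ] 0.2513501256126798 yaw -0.231897445853473
discs side [ 0.53708578 -0.09362558  0.004     ] [ 0.48566333 -0.34090864  0.004     ] [ 0.51137456 -0.21726711  0.004     ] 0.25257311628236645 yaw -0.20502774262589696
guard [0.4194038  0.18277939]
at [0.1997 0.5122 0.1829] 1.199 w 0.0941 F [-0.9 -0.6  0.1] -> |d|/row 0.044 dw -0.1139
{"dp":[-0.025,0.000,-0.036],"roll":0.114},
{"dp":[-0.021,0.000,-0.039],"roll":0.114},
{"dp":[-0.016,0.000,-0.041],"roll":0.114},
{"dp":[-0.012,0.000,-0.042],"roll":0.114},
{"dp":[-0.007,0.000,-0.043],"roll":0.114},
{"dp":[-0.002,0.000,-0.044],"roll":0.114},
{"dp":[0.003,0.000,-0.044],"roll":0.114},
{"dp":[0.008,0.000,-0.043],"roll":0.114},
{"dp":[0.013,0.000,-0.042],"roll":0.114},
```

The two views agree on the rail: middle (0.511,-0.217), yaw about -0.215, length 0.251 against the given 0.25. Now the approach above the guard.

Emit:
{"method": "apply_moves", "body": {"deltas": [{"dp":[-0.025,0,-0.036],"roll":0.114,"grip":-1},{"dp":[-0.021,0,-0.039],"roll":0.114,"grip":-1},{"dp":[-0.016,0,-0.041],"roll":0.114,"grip":-1},{"dp":[-0.012,0,-0.042],"roll":0.114,"grip":-1},{"dp":[-0.007,0,-0.043],"roll":0.114,"grip":-1},{"dp":[-0.002,0,-0.044],"roll":0.114,"grip":-1},{"dp":[0.003,0,-0.044],"roll":0.114,"grip":-1},{"dp":[0.008,0,-0.043],"roll":0.114,"grip":-1},{"dp":[0.013,0,-0.042],"roll":0.114,"grip":-1},{"dp":[0,0,0],"roll":0,"grip":-1}]}}

```text
time_s: 1.35
ee_pos: [0.4195, 0.1815, 0.1831]
eef_rot: [-1.571, 0.001, 0.169]
force: [-0.6, -0.1, 0.8]
grip_width: 0.094
```

```bash
python3 - <<'E'
from h import *
plan([*dk(-82,-5),.070],YAW,6)
E
```

```text
at [0.4195 0.1815 0.1831] 0.1686 w 0.094 F [-0.6 -0.1  0.8] -> |d|/row 0.0188 dw 0.0009
{"dp":[0.000,0.019,0.000],"roll":-0.001},
{"dp":[0.000,0.019,0.000],"roll":-0.001},
{"dp":[0.000,0.019,0.000],"roll":-0.001},
{"dp":[0.000,0.019,0.000],"roll":-0.001},
{"dp":[0.000,0.019,0.000],"roll":-0.001},
{"dp":[0.000,0.019,0.000],"roll":-0.001},
```

Emit:
{"method": "apply_moves", "body": {"deltas": [{"dp":[0,0.019,0],"roll":0,"grip":-1},{"dp":[0,0.019,0],"roll":0,"grip":-1},{"dp":[0,0.019,0],"roll":0,"grip":-1},{"dp":[0,0.019,0],"roll":0,"grip":-1},{"dp":[0,0.019,0],"roll":0,"grip":-1},{"dp":[0,0.018,0],"roll":0,"grip":-1},{"dp":[0,0,0],"roll":0,"grip":-1}], "newtons": 20}}

```text
time_s: 2.22
ee_pos: [0.4175, 0.1837, 0.0694]
eef_rot: [-1.571, 0.003, 0.175]
force: [0.1, 0.0, 0.2]
grip_width: 0.0935
```

Emit:
{"method": "apply_moves", "body": {"deltas": [{"dp":[0,0,0],"roll":0,"grip":1},{"dp":[0,0,0],"roll":0,"grip":1},{"dp":[0,0,0],"roll":0,"grip":1},{"dp":[0,0,0],"roll":0,"grip":1},{"dp":[0,0,0],"roll":0,"grip":1},{"dp":[0,0,0],"roll":0,"grip":1}], "newtons": 20}}

```text
time_s: 2.98
ee_pos: [0.4195, 0.1834, 0.0712]
eef_rot: [-1.571, -0.002, 0.173]
force: [4.2, -1.7, 13.8]
grip_width: 0.0376
```

A width of 37.6 mm is less than the guard's 44 mm, and there is an upward force of 13.8 N. I'll look before going on.

```bash
python3 - <<'E'
from h import *
s=imaging.camera("side"); t=imaging.camera("top"); print(ctrl.get_obs()["grip_width"],np.round(ctrl.get_obs()["force"],1))
a=cv2.resize(s[130:270,215:375],None,fx=4.2,fy=4.2,interpolation=cv2.INTER_CUBIC)
cv2.imwrite("pics/g1.png",cv2.convertScaleAbs(a,alpha=1.3)); cv2.imwrite("pics/g1t.png",t)
E
```

```text
0.02950360803635162 [ 8.5 -0.7 18. ]
```

View pics/g1.png

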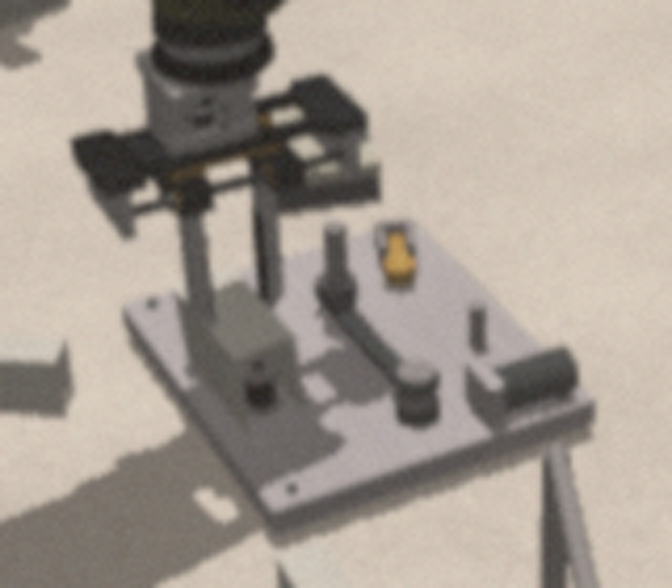

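```bash
python3 - <<'E'
from h import *
p=lambda w:((proj("side",w)-[215,130])*4.2).round(0)
o=ctrl.get_obs();e=np.array(o["ee_pos"]);y=o["eef_rot"][2];print(e,y,o["time_s"])
x=np.array([np.cos(y),np.sin(y),0])
for s in(-.022,.022): print("tip",p(e+s*x-[0,0,.011]),"tcp+60",p(e+s*x+[0,0,.06]))
for gx in(-104,-60):
  for gy in(-55,45): print("guard top",gx,gy,p([*dk(gx,gy),.093]),"bottom",p([*dk(gx,gy),.03]))
E
```

```text
[0.42092665 0.18381585 0.07208843] 0.1729968690291992 3.075
tip [210. 356.] tcp+60 [201. 267.]
tip [270. 338.] tcp+60 [263. 250.]
guard top -104 -55 [233. 357.] bottom [241. 434.]
guard top -104 45 [176. 282.] bottom [184. 358.]
guard top -60 -55 [296. 337.] bottom [301. 415.]
guard top -60 45 [236. 265.] bottom [242. 340.]
```

```bash
python3 - <<'E'
from h import *
a=imaging.camera("top"); s=imaging.camera("side"); o=ctrl.get_obs(); print(o["grip_width"],o["force"],o["ee_pos"])
A=cv2.resize(a[160:285,205:350],None,fx=2.7,fy=2.7,interpolation=cv2.INTER_CUBIC); B=cv2.resize(s[150:260,235:335],None,fx=3.9,fy=3.9,interpolation=cv2.INTER_CUBIC)
h=max(A.shape[0],B.shape[0]); q=np.zeros((h,A.shape[1]+B.shape[1],3),np.uint8); q[:A.shape[0],:A.shape[1]]=A; q[:B.shape[0],A.shape[1]:]=B
cv2.imwrite("pics/g2.png",cv2.convertScaleAbs(q,alpha=1.4))
E
```

```text
0.0218163873092625 [15.56263268 -0.47764562 20.38519813] [0.42259417 0.18415584 0.07321958]
```

View pics/g2.png

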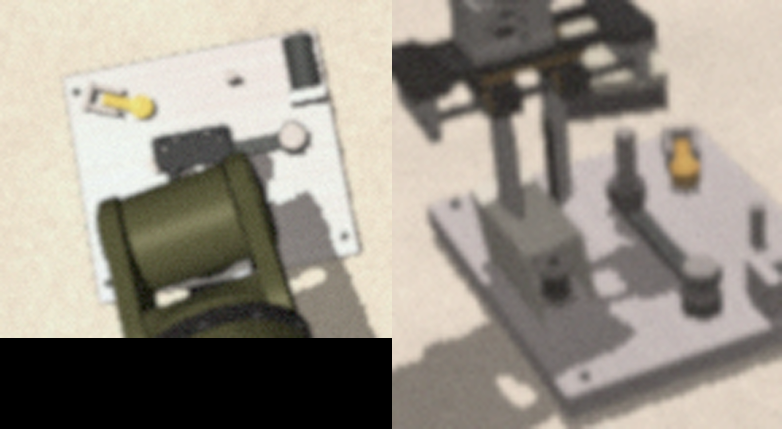

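The fingers are still closing and the force is rising, so I'll open now and check the guard.

Emit:
{"method": "apply_moves", "body": {"deltas": [{"dp":[0,0,0],"roll":0,"grip":-1},{"dp":[0,0,0],"roll":0,"grip":-1},{"dp":[0,0,0],"roll":0,"grip":-1},{"dp":[0,0,0],"roll":0,"grip":-1},{"dp":[0,0,0],"roll":0,"grip":-1},{"dp":[0,0,0],"roll":0,"grip":-1},{"dp":[0,-0.02,0],"roll":0,"grip":-1},{"dp":[0,-0.03,0],"roll":0,"grip":-1},{"dp":[0,-0.04,0],"roll":0,"grip":-1},{"dp":[0,0,0],"roll":0,"grip":-1}]}}

```text
time_s: 4.42
ee_pos: [0.4197, 0.1837, 0.1627]
eef_rot: [-1.57, -0.004, 0.173]
force: [-0.5, -0.1, -1.4]
grip_width: 0.0937
```

```bash
python3 - <<'E'
from h import *
a=imaging.camera("top"); s=imaging.camera("side"); o=ctrl.get_obs(); print(o["grip_width"],o["force"],o["ee_pos"],o["eef_rot"])
cv2.imwrite("pics/t3.png",a);cv2.imwrite("pics/s3.png",s)
p=lambda w:((proj("side",w)-[235,150])*5).round(0)
for gx in(-104,-60):
  for gy in(-55,45): print("guard top",gx,gy,p([*dk(gx,gy),.093]),"bottom",p([*dk(gx,gy),.03]))
B=cv2.resize(s[150:260,235:375],None,fx=5,fy=5,interpolation=cv2.INTER_CUBIC)
cv2.imwrite("pics/g3.png",cv2.convertScaleAbs(B,alpha=1.4))
E
```

```text
0.09423902396643849 [ 0.17676025 -0.37260936 -0.75301381] [0.4183944  0.18321985 0.15981839] [-1.57085512e+00  4.13479696e-04  1.72985270e-01]
guard top -104 -55 [178. 324.] bottom [187. 417.]
guard top -104 45 [109. 236.] bottom [119. 326.]
guard top -60 -55 [252. 302.] bottom [259. 394.]
guard top -60 45 [181. 215.] bottom [189. 305.]
```

View pics/g3.png

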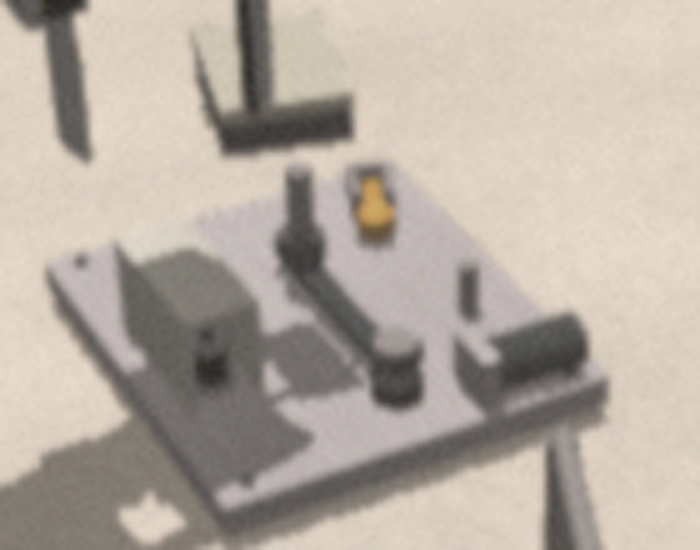

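The guard is upright and whole, with its front corners at crop (185,320) and (258,297), about 4 mm to +x of prediction. While squeezed it looked narrowed, so its walls give inward when gripped low. I'll grip higher, at the stiff top plate, with less force and a limited closure.

```bash
python3 - <<'E'
from h import *
plan([*dk(-80,-5),.083],YAW,5)
E
```

```text
at [0.4184 0.1832 0.1598] 0.173 w 0.0942 F [ 0.2 -0.4 -0.8] -> |d|/row 0.0154 dw 0.0002
{"dp":[0.001,0.015,-0.000],"roll":-0.000},
{"dp":[0.001,0.015,-0.000],"roll":-0.000},
{"dp":[0.001,0.015,-0.000],"roll":-0.000},
{"dp":[0.001,0.015,-0.000],"roll":-0.000},
{"dp":[0.001,0.015,-0.000],"roll":-0.000},
```

Emit:
{"method": "apply_moves", "body": {"deltas": [{"dp":[0.001,0.02,0],"roll":0,"grip":-0.6},{"dp":[0.001,0.02,0],"roll":0,"grip":-0.4},{"dp":[0,0.02,0],"roll":0,"grip":-0.2},{"dp":[0,0.017,0],"roll":0,"grip":-0.2},{"dp":[0,0,0],"roll":0,"grip":0},{"dp":[0,0,0],"roll":0,"grip":0.12},{"dp":[0,0,0],"roll":0,"grip":0.12},{"dp":[0,0,0],"roll":0,"grip":0.12},{"dp":[0,0,0],"roll":0,"grip":0.12}], "newtons": 10}}

```text
time_s: 5.65
ee_pos: [0.4207, 0.1837, 0.0836]
eef_rot: [-1.571, -0.0, 0.173]
force: [0.0, -0.1, -0.3]
grip_width: 0.0408
```

Emit:
{"method": "apply_moves", "body": {"deltas": [{"dp":[0,0,0],"roll":0,"grip":0.2},{"dp":[0,0,0],"roll":0,"grip":0.2}], "newtons": 10}}

```text
time_s: 5.9
ee_pos: [0.4206, 0.1837, 0.0834]
eef_rot: [-1.571, -0.0, 0.173]
force: [-0.4, -0.4, -0.2]
grip_width: 0.0377
```

```bash
python3 - <<'E'
from h import *
o=ctrl.get_obs(); print(o["grip_width"],o["force"],o["ee_pos"],o["eef_rot"])
s=imaging.camera("side")
p=lambda w:((proj("side",w)-[235,140])*6).round(0)
e=np.array(o["ee_pos"]);x=np.array([np.cos(.173),np.sin(.173),0])
for k in(-.02,.02): print("tip",p(e+k*x-[0,0,.011]))
for gx in(-104,-60):
  for gy in(-55,45): print("guard top",gx,gy,p([*dk(gx,gy),.093]))
B=cv2.resize(s[140:240,235:365],None,fx=6,fy=6,interpolation=cv2.INTER_CUBIC)
cv2.imwrite("pics/g4.png",cv2.convertScaleAbs(B,alpha=1.5))
E
```

```text
0.037742047352781236 [-0.36674444 -0.36837489 -0.1551827 ] [0.42063916 0.18367276 0.08339545] [-1.57078250e+00 -8.41647969e-05  1.73018212e-01]
tip [181. 428.]
tip [260. 405.]
guard top -104 -55 [213. 449.]
guard top -104 45 [131. 343.]
guard top -60 -55 [303. 422.]
guard top -60 45 [217. 318.]
```

View pics/g4.png

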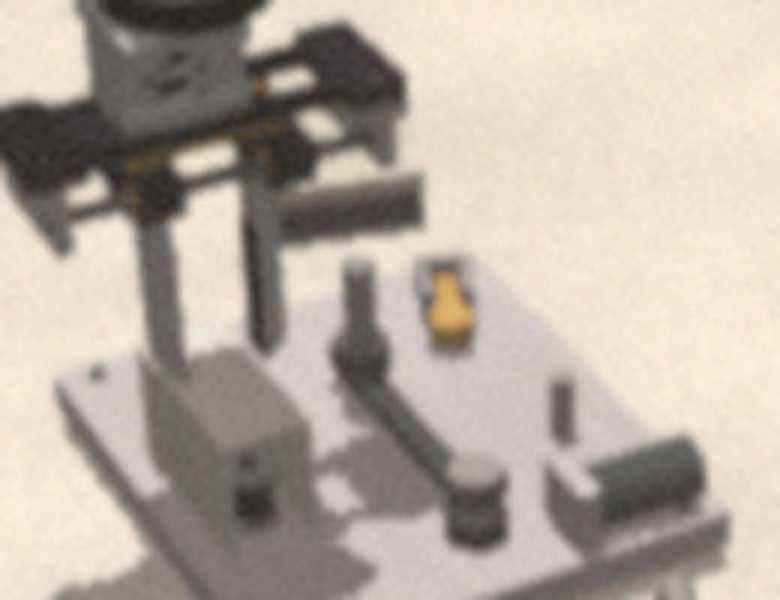

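```bash
python3 - <<'E'
from h import *
e=np.array([.4184,.1832,.1598]);x=np.array([np.cos(.173),np.sin(.173),0]);z=np.array([-np.sin(.173),np.cos(.173),0])
for k in(-.06,-.047,.047,.06):
  for j in(-.008,.008): print(k,j,[((proj("side",e+k*x+j*z+[0,0,h])-[235,150])*5).round(0).tolist() for h in(-.011,0,.011,.02)])
E
```

```text
-0.06 -0.008 [[71.0, 220.0], [69.0, 202.0], [67.0, 185.0], [65.0, 170.0]]
-0.06 0.008 [[61.0, 205.0], [59.0, 188.0], [57.0, 171.0], [55.0, 156.0]]
-0.047 -0.008 [[94.0, 213.0], [92.0, 196.0], [90.0, 178.0], [89.0, 164.0]]
-0.047 0.008 [[83.0, 199.0], [81.0, 182.0], [79.0, 164.0], [78.0, 150.0]]
0.047 -0.008 [[254.0, 168.0], [253.0, 150.0], [252.0, 133.0], [251.0, 119.0]]
0.047 0.008 [[242.0, 154.0], [241.0, 137.0], [240.0, 120.0], [239.0, 106.0]]
0.06 -0.008 [[276.0, 161.0], [274.0, 144.0], [273.0, 127.0], [273.0, 113.0]]
0.06 0.008 [[263.0, 148.0], [262.0, 131.0], [261.0, 114.0], [260.0, 100.0]]
```

The tips sit about 33 mm higher in the image than the stated geometry predicts. The contact at z=0.071, with tips on the guard's 93 mm top, agrees: the real tip height is about ee_z + 0.022. So the fingers never went beside the guard and only scraped its top. I'll work with this measured offset: open, go down to ee_z 0.043 (tips at 0.065) and close.

Emit:
{"method": "apply_moves", "body": {"deltas": [{"dp":[0,0,0],"roll":0,"grip":-1},{"dp":[0,0,0],"roll":0,"grip":-1},{"dp":[0,0,0],"roll":0,"grip":-1},{"dp":[0,0,0],"roll":0,"grip":-1},{"dp":[0,0,0],"roll":0,"grip":-1},{"dp":[0,0,0],"roll":0,"grip":-1},{"dp":[0,0.013,0],"roll":0,"grip":-1},{"dp":[0,0.013,0],"roll":0,"grip":-1},{"dp":[0,0.014,0],"roll":0,"grip":-1},{"dp":[0,0,0],"roll":0,"grip":-1}]}}

```text
time_s: 7.2
ee_pos: [0.4199, 0.1834, 0.042]
eef_rot: [-1.571, 0.003, 0.173]
force: [0.3, -0.1, -0.5]
grip_width: 0.0941
```

Emit:
{"method": "apply_moves", "body": {"deltas": [{"dp":[0,0,0],"roll":0,"grip":0.2},{"dp":[0,0,0],"roll":0,"grip":0.2},{"dp":[0,0,0],"roll":0,"grip":0.2},{"dp":[0,0,0],"roll":0,"grip":0.2},{"dp":[0,0,0],"roll":0,"grip":0.2},{"dp":[0,0,0],"roll":0,"grip":0.2},{"dp":[0,0,0],"roll":0,"grip":0.2}], "newtons": 15}}

```text
time_s: 8.07
ee_pos: [0.4207, 0.1836, 0.0434]
eef_rot: [-1.571, -0.0, 0.173]
force: [0.9, -0.5, 0.2]
grip_width: 0.044
```

Gripped at 44.0 mm, the guard's width. Lifting.

Emit:
{"method": "apply_moves", "body": {"deltas": [{"dp":[0,0,0],"roll":0,"grip":0.5},{"dp":[0,-0.01,0],"roll":0,"grip":0.5},{"dp":[0,-0.02,0],"roll":0,"grip":0.5},{"dp":[0,-0.03,0],"roll":0,"grip":0.5},{"dp":[0,-0.04,0],"roll":0,"grip":0.5},{"dp":[0,-0.04,0],"roll":0,"grip":0.5},{"dp":[0,-0.027,0],"roll":0,"grip":0.5},{"dp":[0,0,0],"roll":0,"grip":0.5}], "newtons": 25}}

```text
time_s: 9.07
ee_pos: [0.4211, 0.1839, 0.212]
eef_rot: [-1.57, -0.003, 0.173]
force: [0.4, -0.3, -2.8]
grip_width: 0.0441
```

```bash
python3 - <<'E'
from h import *
plan([.5115,-.2176,.21],-.215,10)
E
```

```text
at [0.4211 0.1839 0.212 ] 0.173 w 0.0441 F [ 0.4 -0.3 -2.8] -> |d|/row 0.0412 dw -0.0388
{"dp":[0.002,0.000,-0.041],"roll":0.039},
{"dp":[0.004,0.000,-0.041],"roll":0.039},
{"dp":[0.005,0.000,-0.041],"roll":0.039},
{"dp":[0.007,0.000,-0.041],"roll":0.039},
{"dp":[0.008,0.000,-0.040],"roll":0.039},
{"dp":[0.010,0.000,-0.040],"roll":0.039},
{"dp":[0.011,0.000,-0.040],"roll":0.039},
{"dp":[0.013,0.000,-0.039],"roll":0.039},
{"dp":[0.014,0.000,-0.039],"roll":0.039},
{"dp":[0.016,0.000,-0.038],"roll":0.039},
```

Emit:
{"method": "apply_moves", "body": {"deltas": [{"dp":[0.002,0,-0.041],"roll":0.039,"grip":0.5},{"dp":[0.004,0,-0.041],"roll":0.039,"grip":0.5},{"dp":[0.005,0,-0.041],"roll":0.039,"grip":0.5},{"dp":[0.007,0,-0.041],"roll":0.039,"grip":0.5},{"dp":[0.008,0,-0.04],"roll":0.039,"grip":0.5},{"dp":[0.01,0,-0.04],"roll":0.039,"grip":0.5},{"dp":[0.011,0,-0.04],"roll":0.039,"grip":0.5},{"dp":[0.013,0,-0.039],"roll":0.039,"grip":0.5},{"dp":[0.014,0,-0.039],"roll":0.039,"grip":0.5},{"dp":[0.016,0,-0.038],"roll":0.037,"grip":0.5}]}}

```text
time_s: 10.32
ee_pos: [0.5097, -0.2201, 0.2086]
eef_rot: [-1.57, 0.002, -0.216]
force: [0.5, 0.2, -1.5]
grip_width: 0.0443
```

Emit:
{"method": "apply_moves", "body": {"deltas": [{"dp":[0,0,0],"roll":0,"grip":0.5},{"dp":[0,0,0],"roll":0,"grip":0.5}]}}

```text
time_s: 10.58
ee_pos: [0.5096, -0.2183, 0.2091]
eef_rot: [-1.57, 0.002, -0.215]
force: [-0.1, -0.1, -1.4]
grip_width: 0.0441
```

```bash
python3 - <<'E'
from h import *
s=imaging.camera("side"); t=imaging.camera("top"); o=ctrl.get_obs(); print(o["ee_pos"],o["eef_rot"],o["grip_width"],o["force"])
e=np.array(o["ee_pos"]);y=o["eef_rot"][2];x=np.array([np.cos(y),np.sin(y),0]);z=np.array([-np.sin(y),np.cos(y),0])
p=lambda w:((proj("side",w)-[290,120])*3.2).round(0).tolist()
b=e[2]-.0135  # guard bottom
for k in(-.022,.022):
  for j in(-.052,.048): print("pred",k,j,"bot",p([*(e+k*x+j*z)[:2],b]),"top",p([*(e+k*x+j*z)[:2],b+.063]))
cv2.imwrite("pics/r1.png",cv2.resize(s[120:300,290:470],None,fx=3.2,fy=3.2,interpolation=cv2.INTER_CUBIC)); cv2.imwrite("pics/t4.png",t)
E
```

```text
[ 0.50991974 -0.21801919  0.20991198] [-1.57048670e+00  7.00176742e-04 -2.13889927e-01] 0.043589568252447496 [ 0.0870364  -1.14270617 -1.76613834]
pred -0.022 -0.052 bot [184.0, 496.0] top [185.0, 416.0]
pred -0.022 0.048 bot [162.0, 394.0] top [162.0, 317.0]
pred 0.022 -0.052 bot [255.0, 490.0] top [259.0, 410.0]
pred 0.022 0.048 bot [227.0, 389.0] top [230.0, 312.0]
```

View pics/r1.png

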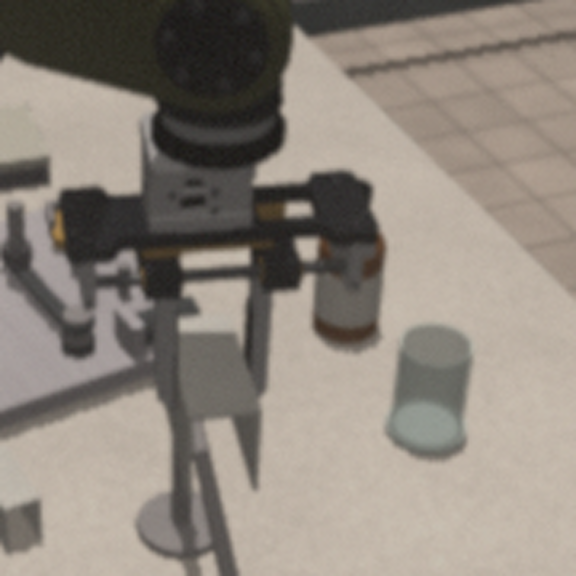

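The guard is held upright, with its front top corners at crop (185,418) and (258,405) against the predicted (185,416) and (259,410). It lines up over the rail, so I'm lowering it.

Emit:
{"method": "apply_moves", "body": {"deltas": [{"dp":[0.001,0.02,0],"roll":0,"grip":0.5},{"dp":[0,0.02,0],"roll":0,"grip":0.5},{"dp":[0,0.02,0],"roll":0,"grip":0.5},{"dp":[0,0.02,0],"roll":0,"grip":0.5},{"dp":[0,0.01,0],"roll":0,"grip":0.5},{"dp":[0,0.005,0],"roll":0,"grip":0.5},{"dp":[0,0,0],"roll":0,"grip":0.5}]}}

```text
time_s: 11.55
ee_pos: [0.5112, -0.219, 0.1156]
eef_rot: [-1.571, -0.0, -0.215]
force: [-0.2, -0.6, -1.5]
grip_width: 0.0442
```

Emit:
{"method": "apply_moves", "body": {"deltas": [{"dp":[0,0.002,0],"roll":0,"grip":0.5},{"dp":[0,0.002,0],"roll":0,"grip":0.5},{"dp":[0,0.001,0],"roll":0,"grip":0.5},{"dp":[0,0,0],"roll":0,"grip":0.5}]}}

```text
time_s: 12.05
ee_pos: [0.511, -0.2192, 0.1103]
eef_rot: [-1.571, 0.0, -0.215]
force: [-0.0, -0.4, -1.2]
grip_width: 0.0441
```

Emit:
{"method": "apply_moves", "body": {"deltas": [{"dp":[0,0.001,0],"roll":0,"grip":0.5},{"dp":[0,0.001,0],"roll":0,"grip":0.5},{"dp":[0,0,0],"roll":0,"grip":0.5}]}}

```text
time_s: 12.42
ee_pos: [0.5112, -0.2192, 0.1094]
eef_rot: [-1.571, -0.001, -0.215]
force: [-5.6, 2.5, 8.3]
grip_width: 0.0436
```

Contact is where expected. Release and rise.

Emit:
{"method": "apply_moves", "body": {"deltas": [{"dp":[0,0,0],"roll":0,"grip":0},{"dp":[0,0,0],"roll":0,"grip":-0.2},{"dp":[0,0,0],"roll":0,"grip":-0.6},{"dp":[0,0,0],"roll":0,"grip":-0.9},{"dp":[0,0,0],"roll":0,"grip":-0.9},{"dp":[0,0,0],"roll":0,"grip":-0.9},{"dp":[0,-0.02,0],"roll":0,"grip":-0.9},{"dp":[0,-0.03,0],"roll":0,"grip":-0.9},{"dp":[0,-0.04,0],"roll":0,"grip":-0.9},{"dp":[0,0,0],"roll":0,"grip":-0.9}]}}

```text
time_s: 13.68
ee_pos: [0.5121, -0.2197, 0.2013]
eef_rot: [-1.572, -0.005, -0.215]
force: [-0.0, -0.0, -0.5]
grip_width: 0.0897
```

```bash
python3 - <<'E'
from h import *
def Q(q): return [7+120*np.sin(q),-90+120*np.cos(q)]
plan([*dk(*Q(0)),.2],YAW,10)
E
```

```text
at [ 0.5121 -0.2197  0.2013] -0.215 w 0.0897 F [-0.  -0.  -0.5] -> |d|/row 0.0452 dw 0.0389
{"dp":[-0.011,0.000,0.044],"roll":-0.039},
{"dp":[-0.009,0.000,0.044],"roll":-0.039},
{"dp":[-0.007,0.000,0.045],"roll":-0.039},
{"dp":[-0.006,0.000,0.045],"roll":-0.039},
{"dp":[-0.004,0.000,0.045],"roll":-0.039},
{"dp":[-0.002,0.000,0.045],"roll":-0.039},
{"dp":[-0.000,0.000,0.045],"roll":-0.039},
{"dp":[0.001,0.000,0.045],"roll":-0.039},
{"dp":[0.003,0.000,0.045],"roll":-0.039},
{"dp":[0.005,0.000,0.045],"roll":-0.039},
```

Emit:
{"method": "apply_moves", "body": {"deltas": [{"dp":[-0.011,0,0.044],"roll":-0.039,"grip":-0.9},{"dp":[-0.009,0,0.044],"roll":-0.039,"grip":-0.7},{"dp":[-0.007,0,0.045],"roll":-0.039,"grip":-0.5},{"dp":[-0.006,0,0.045],"roll":-0.039,"grip":-0.3},{"dp":[-0.004,0,0.045],"roll":-0.039,"grip":-0.1},{"dp":[-0.002,0,0.045],"roll":-0.039,"grip":-0.1},{"dp":[0,0,0.045],"roll":-0.039,"grip":-0.1},{"dp":[0.001,0,0.045],"roll":-0.039,"grip":-0.1},{"dp":[0.003,0,0.045],"roll":-0.039,"grip":-0.1},{"dp":[0.005,0,0.045],"roll":-0.039,"grip":-0.1}]}}

```text
time_s: 14.92
ee_pos: [0.4982, 0.2338, 0.1973]
eef_rot: [-1.571, 0.001, 0.176]
force: [0.7, -0.4, 0.1]
grip_width: 0.0517
```

Emit:
{"method": "apply_moves", "body": {"deltas": [{"dp":[0,0,0],"roll":0,"grip":-0.1},{"dp":[0,0,0],"roll":0,"grip":-0.1}]}}

```text
time_s: 15.18
ee_pos: [0.4985, 0.232, 0.1975]
eef_rot: [-1.571, 0.001, 0.175]
force: [-0.2, -1.0, -0.1]
grip_width: 0.0516
```

```bash
python3 - <<'E'
from h import *
t=imaging.camera("top"); s=imaging.camera("side"); o=ctrl.get_obs(); print(o["ee_pos"],o["eef_rot"][2],o["grip_width"], "target",dk(7,30))
# where guard should be when hung, in the views
y=-.215;x=np.array([np.cos(y),np.sin(y),0]);z=np.array([-np.sin(y),np.cos(y),0]);g=np.array([.511,-.219,.096])
for k in(-.022,.022):
  for j in(-.052,.048): print("hung",k,j,"bot",((proj("side",g+k*x+j*z)-[325,200])*4).round(),"top",((proj("side",g+k*x+j*z+[0,0,.063])-[325,200])*4).round())
A=cv2.resize(s[200:345,325:400],None,fx=4,fy=4,interpolation=cv2.INTER_CUBIC)
B=cv2.resize(s[110:255,235:355],None,fx=4,fy=4,interpolation=cv2.INTER_CUBIC)
e=np.array(o["ee_pos"]);print("post top",((proj("side",[*dk(7,30),.114])-[235,110])*4+[300,0]).round(),"ee+.022",((proj("side",e+[0,0,.022])-[235,110])*4+[300,0]).round())
cv2.imwrite("pics/h1.png",np.hstack([A,B])); 
E
```

```text
[0.49882761 0.23152173 0.19800503] 0.17373771325299936 0.05141888630936656 target [0.5010006  0.23265887]
hung -0.022 -0.052 bot [ 89. 445.] top [ 91. 357.]
hung -0.022 0.048 bot [ 63. 313.] top [ 64. 227.]
hung 0.022 -0.052 bot [173. 438.] top [178. 349.]
hung 0.022 0.048 bot [141. 307.] top [144. 221.]
post top [536. 293.] ee+.022 [526. 164.]
```

View pics/h1.png

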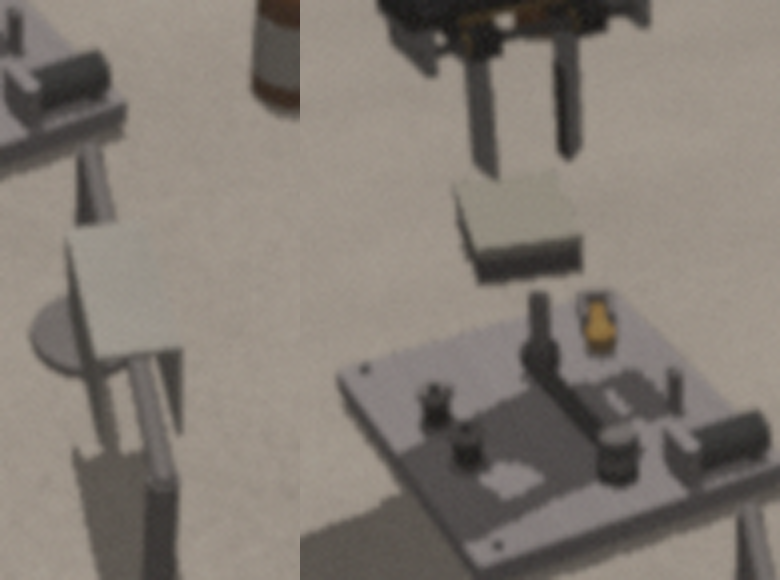

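The guard hangs astride the rail between the posts, top corners at crop (68,235), (145,222), (180,348), (100,360), as predicted. The post top is at (540,293) against the predicted (536,293), and the tips straddle it. Lowering and closing onto the post.

Emit:
{"method": "apply_moves", "body": {"deltas": [{"dp":[0.002,0.025,0.001],"roll":0,"grip":-0.1},{"dp":[0.001,0.025,0],"roll":0,"grip":-0.1},{"dp":[0,0.025,0],"roll":0,"grip":-0.1},{"dp":[0,0.025,0],"roll":0,"grip":-0.1},{"dp":[0,0.02,0],"roll":0,"grip":-0.1},{"dp":[0,0.015,0],"roll":0,"grip":-0.1},{"dp":[0,0,0],"roll":0,"grip":-0.1}]}}

```text
time_s: 16.15
ee_pos: [0.5013, 0.2334, 0.0626]
eef_rot: [-1.571, 0.001, 0.174]
force: [0.6, 0.0, 0.5]
grip_width: 0.0519
```

Emit:
{"method": "apply_moves", "body": {"deltas": [{"dp":[0,0,0],"roll":0,"grip":0.3},{"dp":[0,0,0],"roll":0,"grip":0.5},{"dp":[0,0,0],"roll":0,"grip":0.8},{"dp":[0,0,0],"roll":0,"grip":0.8},{"dp":[0,0,0],"roll":0,"grip":0.8},{"dp":[0,0,0],"roll":0,"grip":0.8}], "newtons": 20}}

```text
time_s: 16.9
ee_pos: [0.5015, 0.2341, 0.0635]
eef_rot: [-1.571, -0.0, 0.175]
force: [-1.8, 0.2, 3.4]
grip_width: 0.0156
```

```bash
python3 - <<'E'
from h import *
o=ctrl.get_obs();e=np.array(o["ee_pos"]);print(e,o["eef_rot"][2],o["grip_width"],o["force"])
# rows: arc about pivot from current tool pose, in tool axes; constant per row since tool turns with arm
N=13;dq=.65/N
print("arc row dp:",[round(.12*np.sin(dq),4),0,round(-.12*(1-np.cos(dq)),4)],"roll",dq,"N",N)
piv=dk(7,-90);r=e[:2]-piv;print("radius",np.hypot(*r),"q",np.arctan2(r[0],r[1])+YAW)
E
```

```text
[0.50150721 0.23406553 0.06351203] 0.17509164079223472 0.01563396606891688 [-1.76059053  0.17410827  3.36119634]
arc row dp: [np.float64(0.006), 0, np.float64(-0.0001)] roll 0.05 N 13
radius 0.12129998439569814 q 0.006121125427699742
```

Width 15.6 mm, so the post is held at radius 0.121, q≈0. Pushing along the arc.

Emit:
{"method": "apply_moves", "body": {"deltas": [{"dp":[0.006,0,0],"roll":0.05,"grip":0.8},{"dp":[0.006,0,0],"roll":0.05,"grip":0.8},{"dp":[0.006,0,-0.001],"roll":0.05,"grip":0.8},{"dp":[0.006,0,0],"roll":0.05,"grip":0.8},{"dp":[0.006,0,0],"roll":0.05,"grip":0.8},{"dp":[0.006,0,0],"roll":0.05,"grip":0.8},{"dp":[0.006,0,0],"roll":0.05,"grip":0.8}], "newtons": 25}}

```text
time_s: 17.77
ee_pos: [0.5431, 0.2342, 0.0634]
eef_rot: [-1.571, 0.001, -0.176]
force: [-6.3, 0.4, 6.5]
grip_width: 0.0154
```

Emit:
{"method": "apply_moves", "body": {"deltas": [{"dp":[0.006,0,-0.001],"roll":0.05,"grip":0.8},{"dp":[0.006,0,0],"roll":0.05,"grip":0.8},{"dp":[0.006,0,0],"roll":0.05,"grip":0.8},{"dp":[0.006,0,0],"roll":0.05,"grip":0.8},{"dp":[0.006,0,0],"roll":0.05,"grip":0.8},{"dp":[0.006,0,0],"roll":0.05,"grip":0.8},{"dp":[0,0,0],"roll":0,"grip":0.8}]}}

```text
time_s: 18.65
ee_pos: [0.5773, 0.2229, 0.0635]
eef_rot: [-1.571, 0.001, -0.476]
force: [-5.7, 2.3, 5.7]
grip_width: 0.0156
```

```bash
python3 - <<'E'
from h import *
s=imaging.camera("side");imaging.camera("top");o=ctrl.get_obs();e=np.array(o["ee_pos"]);print(e,o["eef_rot"][2],o["grip_width"],o["force"],o["time_s"])
piv=dk(7,-90);r=e[:2]-piv;print("radius",np.hypot(*r),"q",np.arctan2(r[0],r[1])+YAW)
q=.65
f=lambda w,o:((proj("side",w)-o)*4).round()
print("post top pred",f([*dk(7+120*np.sin(q),-90+120*np.cos(q)),.114],[255,110]),"at .06",f([*dk(7+120*np.sin(q),-90+120*np.cos(q)),.06],[255,110]))
for k in(.48,.65,.85): print(k,f([*dk(7+120*np.sin(k),-90+120*np.cos(k)),.06],[255,110]))
A=cv2.resize(s[110:255,255:375],None,fx=4,fy=4,interpolation=cv2.INTER_CUBIC);B=cv2.resize(s[200:345,325:400],None,fx=4,fy=4,interpolation=cv2.INTER_CUBIC)
cv2.imwrite("pics/end.png",cv2.convertScaleAbs(np.hstack([A,B]),alpha=1.4))
E
```

```text
[0.5770967  0.22292107 0.0634754 ] -0.4748794184184464 0.015459975079600428 [-5.50558281  2.42074195  5.80098084] 18.75
radius 0.12174520973038405 q 0.6457011119845283
post top pred [260. 282.] at .06 [262. 344.]
0.48 [234. 344.]
0.65 [262. 344.]
0.85 [293. 349.]
```

View pics/end.png

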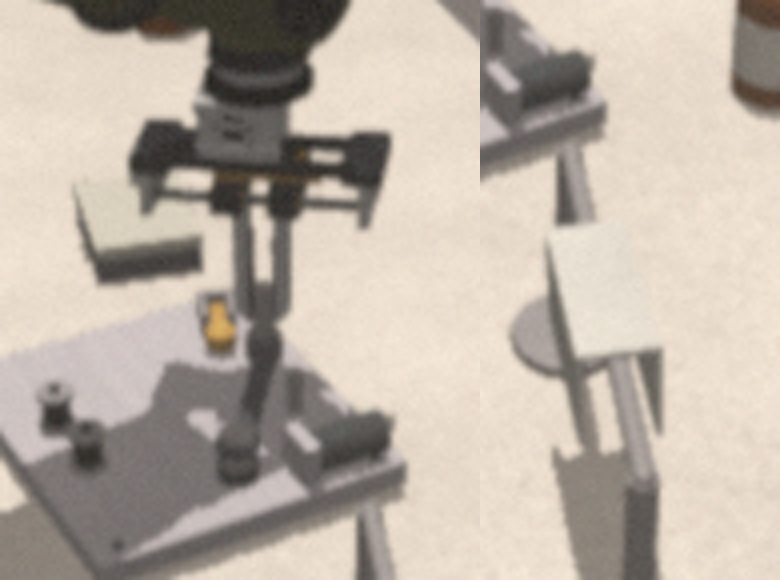

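The roller is at crop (262,345), where q=0.65 predicts (262,344). The arm points past the pawl with the post between the fingers, and the guard still hangs on the rail. The 6.0 N horizontal force matches the spring near 0.6. Handing in.

```bash
python3 -c "
from station import ctrl
print(ctrl.hand_in())"
```

```text
the job is handed in; nothing more can be done
None
```

I lifted the guard off the pulleys and hung it astride the rail, then let go of it. After that I pushed the tensioner post round to about 0.65 rad and handed the job in at 18.75 s, still holding the post.

**Last checks:**
- **Guard:** the final side view shows it hanging level on the rail between the posts.
- **Tensioner:** tool position gives q ≈ 0.646, and the roller sits in the image where 0.65 predicts. That is past the click at 0.48 and short of the stop at 0.85. The 6.0 N sideways force matches the spring.
- **Bystanders:** I planned no contact with the bottle, jar or slide box. I did not measure them again at the end.

**What disagreed:**
- **Fingertip height:** the fingertips are about 33 mm higher than the stated tool geometry. My first closing therefore only scraped the guard's top, with about 26 N at the wrist, mostly upward. That was the fingers, not the gripper's body. I found the offset in the images and used it for the rest of the job.
- **Upward force:** about 5.8 N remained at the wrist while gripping the post. I did not trace its cause.
- **Hold:** the fingers are closed on the post at a 25 N setting, so it is gripped as well as pushed.

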